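# Tip a glove carton into its bay

### The arm

A 7-joint arm with a two-finger parallel gripper is mounted at the origin on a cart in front of the work surface, level with it; the furniture and walls round the work are solid. World frame = base frame: x ahead of the robot, y to its left, z up, the work surface at z = 0. Lengths are in m, angles in rad, forces in N, time in s.
With the tool pointing down it reaches from about 0.425 to 0.875 m from the base axis. Payload 4.7 kg.
Tool frame: the origin (TCP) lies at the very end of the fingers, on their centre line; the grasp point (between the pads) lies 19 mm behind it; z points along the fingers, y is the line along which they close (so a half turn about z gives the same grasp; the last joint's range is limited). The gripper opens to 87 mm and grips with 3 to 60 N. Pads are 19 mm wide; open, the fingers measure 117 mm over their backs; the gripper's body (75 mm by 190 mm) begins 51 mm behind the grasp point.
Start: joints at [-1.119, 0.321, -0.07, 1.45, 0.023, 1.371, -0.057], TCP at [0.276, 0.589, 0.223] pointing down, gripper open.
Joint ranges: [-2.86, 2.86], [-0.3, 2.09], [-1.38, 1.24], [0.06, 2.45], [-1.56, 4.7], [0.09, 2.05], [-2.69, 2.69]. Speed limits (rad/s): [2.57, 2.57, 3.14, 3.14, 3.14, 3.14, 3.14].

### API

Orientations are given as a rotation vector (axis times angle).
In Python, from bench import get_state, get_image, get_calibration, close_job gives the robot as it stands.
- The arm moves only by the shell command python3 -m crank 'ROWS' [FORCE]. ROWS is JSON, a list of rows, each a list of 5 numbers: the opening, from 0 (shut) to 1 (fully open), then the shift along the world's x, y, z in units of 0.2 m (1.0 is 0.2 m), then the turn about the world's z in units of 2 pi rad (1.0 is 2 pi rad). A call has 1 to 5 rows; each row is the pose to reach, as a shift and turn from the pose commanded when the call began, turning the shorter way round; what a row does not reach only later rows make up. A row lasts 1/8 s, in which the tool goes at most 62.5 mm and 10.7 degrees, less where a joint would pass 70% of its speed; a pose out of reach is approached as far as the arm can. A call with a number of a shift or a turn outside -1 to 1 is refused whole. A call with a gripper value outside its range is refused whole. The fingers move at their own pace and stop on an object; FORCE is the grip in N (left out, the last holds). Time passes only in rows, so rows that repeat a pose let the fingers close. It gives the time, the measured TCP pose, the force, the opening and the grip force at its end, in the units of the state.
- get_state(): the state, without advancing time (a new reading comes with each control period).
- get_image(name): name is "scene" or "top" or "wrist"; returns the picture (384x512x3 uint8, red, green, blue); there is no depth.
- get_calibration(name): a dict with "fovy" (degrees; the focal length in pixels is half the picture's height over the tangent of half this angle, whatever the lens; pixels are square), "cx", "cy" (the principal point, pixels), "k1" (the pictures are not rectified: a ray, as slopes to the right and down, at radius r is drawn at 1 + k1 r^2 times it, then the intrinsics apply), "R" (3x3) and "t" (3): a world point X has camera coordinates R X + t. Camera axes: x right, y down, z forward; pixel columns grow to the right and rows downward; lengths in m; the calibration is good to about 2 mm. A picture is of the moment at which its call begins: read the wrist's pose just before it. get_calibration takes no time and is no camera call; for the wrist camera it gives the pose at the moment of the call.
- close_job(): hands the job in; it is judged then, once.
The state is a dict: "time": time; "joint_positions": joint angles; "qd": joint speeds; "joint_torque": joint torques, N m; "position": TCP position; "tool_rot": TCP orientation; "ft_force": force on the tool from outside, world axes, zero at the start; "torque": the same for the moment, N m; "grip_width": opening from 0.0 (shut) to 1.0 (fully open); "grip_force": force on a finger pad.
Only numpy, scipy, OpenCV 4.12 (cv2) and the standard library are available. Lean on these libraries where they do the work, as an engineer would, in place of code of your own. Each camera call takes 0.05 s, during which the arm holds its last target. There are 200 camera calls.

### The job

Tip the blue carton that stands on the mat over towards the stop rail, by pushing it high up with the fingers, so that it falls flat inside the yellow frame with its dark oval opening facing up; then push it along the mat until its end sits squarely against the rail, still inside the frame, and let go of it. Only push: do not pinch or lift the carton, and leave everything else, the green carton too, as it is.

Things in the scene. Friction and masses are not known exactly. Their poses are not given: they have to be found in the camera images.
- blue_carton: the carton to tip: white glove-dispenser box with blue bands and panels, stands upright on the mat's robot-right end; 80 mm thick (its x), 110 mm wide (its y), 160 mm tall (its z); about 0.35 kg (0.25 to 0.5), rigid, slides and tips freely on the mat. Origin at the centre of its underside as it stands. The face towards its -x carries the dark oval dispensing opening; its +x points towards the yellow frame and the stop rail (within about 8 degrees)
- carton_center (a point): centre of the blue carton's volume
- foot_edge (a point): middle of the blue carton's lower +x edge, the edge over which it tips towards the rail (at 40, 0, 0 mm in the carton's frame)
- head_edge (a point): middle of the blue carton's upper +x edge, which meets the stop rail once the carton lies down and is pushed home (at 40, 0, 160 mm in the carton's frame)
- bay_mat: black counter mat, fixed, 340 x 188 mm and 2 mm thick. Origin at the middle of its underside; its +x runs along its length from the standing carton to the rail (roughly to the robot's left), z up. A yellow taped frame marks the bay: inside it x runs from -85 to 145 mm and y from -84 to 84 mm in the mat's frame; the stop rail closes the far end. The carton stands with its centre near x = -95 mm, partly over the frame's near end line
- stop_face (a point): middle of the foot of the stop rail's face, on the mat's top (145, 0, 2 mm in the mat's frame); the aluminium rail is 184 mm long, fixed, and stands 30 mm above the mat; its face is square to the mat's x
- green_carton: a like carton (80 x 110 x 160 mm) with green bands, standing behind: leave it standing. Origin at the centre of its underside
- steel_cup: steel cup, 61 mm across, 100 mm high, standing behind the mat; leave alone. Origin under its centre
- sauce_b: red squeeze bottle, 56 mm across, 201 mm high; leave alone. Origin under its centre
- gn_pan_a: small open whitish metal food pan, 108 x 176 x 66 mm, to the left of the mat; leave alone. Origin under its centre
- tomato_a: tomato, 74 mm across; leave alone

How it is judged:
On the way:
1. the blue carton lies flat, opening up, inside the yellow frame (angle between blue_carton's own x axis and vertical above 3 rad and y of foot_edge in the frame of bay_mat between -0.037 and 0.037 m and y of head_edge in the frame of bay_mat between -0.037 and 0.037 m and x of foot_edge in the frame of bay_mat above -0.088 m), for 0.2 s.
At the end, for the whole second after the job is handed in: the blue carton lies flat at rest with its opening up (within 8 degrees), inside the yellow frame, its end within 6 mm of the stop rail and square to it within 4.5 degrees; the green carton still stands (all of step 1 and x of head_edge in the frame of stop_face above -0.006 m and angle between the z axis of blue_carton and the x axis of bay_mat, either way round below 0.08 rad and linear speed of blue_carton below 0.02 m/s and height (world z) of foot_edge below 0.012 m and angle between green_carton's own z axis and vertical below 0.1 rad); the robot touches nothing.
It fails at once if the blue carton is lifted: the edge it tips over (its lower edge on the frame side) comes more than 20 mm off the mat (height (world z) of foot_edge above 0.022 m).
It fails at once if the green carton is tipped or shifted by more than 20 mm (distance of green_carton from where it was at the start of the episode above 0.02 m or angle between green_carton's own z axis and vertical above 0.15 rad).
It fails at once if the steel cup, red bottle, pan or tomato is shifted by more than 20 mm (distance of any of steel_cup, sauce_b, gn_pan_a, tomato_a from where it was at the start of the episode above 0.02 m).
It also fails if it takes over 64 s, if anything falls off the work surface, if the arm or the gripper's body presses on something with over 40 N, if the wrist force passes 120 N, or if a joint passes its speed limit or range.

## Working session

There is one attempt and no reset: what is moved stays moved. The work goes in short steps, Python scripts to look and compute and a shell command to move; the robot and the scene stay as the last step left them, time stands still between calls to the robot, and variables do not carry over. Pictures are saved under pics/ and viewed, at most 10 in all, crops included, and the job is handed in when it is done.

```bash
mkdir -p pics; cat > h.py <<'E'
import numpy as np, cv2
from bench import *
def snap(n,f):
    im=get_image(n); cv2.imwrite('pics/'+f,im[:,:,::-1]); return im
def ray(n,u,v,c=None):
    c=c or get_calibration(n); f=192/np.tan(np.radians(c['fovy'])/2)
    K=np.array([[f,0,c['cx']],[0,f,c['cy']],[0,0,1.]])
    p=cv2.undistortPoints(np.array([[[u,v]]],float),K,np.array([c['k1'],0,0,0.]),None)[0,0] if 1 else 0
    R=np.array(c['R']);t=np.array(c['t'])
    return -R.T@t, R.T@np.array([p[0],p[1],1])
def onz(n,u,v,z,c=None):
    o,d=ray(n,u,v,c); return o+d*(z-o[2])/d[2]
def proj(n,X,c=None):
    c=c or get_calibration(n); f=192/np.tan(np.radians(c['fovy'])/2)
    q=np.array(c['R'])@np.array(X)+np.array(c['t']); s=q[:2]/q[2]
    s=s*(1+c['k1']*(s@s)); return f*s+[c['cx'],c['cy']]
E
python3 - <<'E'
from h import *
snap('scene','s0.png');snap('top','t0.png')
s=get_state();print(s['time'],s['position'],s['tool_rot'])
for n in('scene','top'):
    c=get_calibration(n);print(n,c['fovy'],c['k1'],-np.array(c['R']).T@c['t'])
E
```

```text
0.1 [0.27538229 0.58821618 0.22155329] [-6.82073770e-01 -3.06637731e+00  2.74408214e-03]
scene 54.61052954035931 -0.052534764268470126 [0.81120198 0.8042558  1.03869516]
top 53.7990506905356 0.03664129949254631 [0.30621181 0.19130987 1.2242617 ]
```

View pics/s0.png

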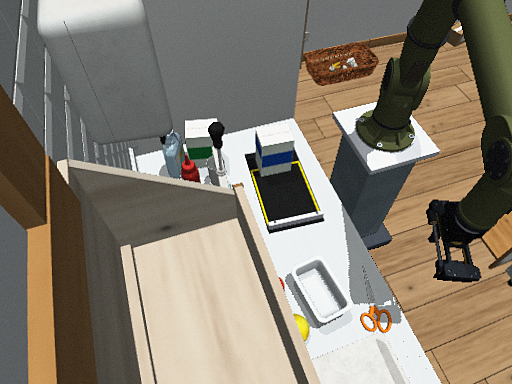

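View pics/t0.png

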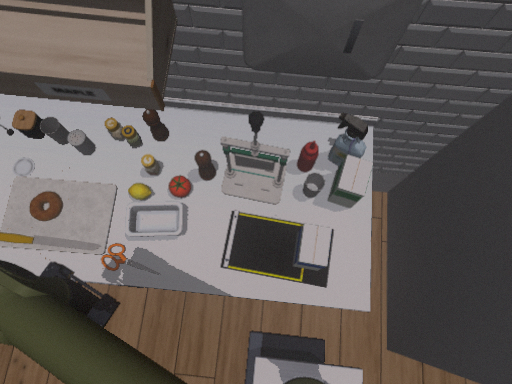

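The scene shows the blue carton at (275,150), and the rail at the near end (295,222). In the top view the yellow frame spans about (230,213)–(305,280), the carton top is near (315,245), the rail near (229,240), and the green carton near (348,180).

```bash
python3 - <<'E'
from h import *
t=cv2.imread('pics/t0.png'); s=cv2.imread('pics/s0.png')
a=cv2.resize(t[195:300,210:350],None,fx=5.6,fy=5.6,interpolation=cv2.INTER_CUBIC);cv2.imwrite('pics/c1.png',a[:590])
b=cv2.resize(s[115:235,230:335],None,fx=4.9,fy=4.9,interpolation=cv2.INTER_CUBIC);cv2.imwrite('pics/c2.png',b)
hsv=cv2.cvtColor(t,cv2.COLOR_BGR2HSV);m=cv2.inRange(hsv,(22,120,100),(35,255,255));m[:200]=0;m[:,:215]=0;m[:,345:]=0
P=cv2.findNonZero(m);r=cv2.minAreaRect(P);print(r,cv2.boxPoints(r))
for p in cv2.boxPoints(r): print(onz('top',*p,.002))
E
```

```text
((269.77734375, 246.520751953125), (74.94400787353516, 56.63800811767578), 10.61965560913086) [[227.72829 267.44904]
 [238.16603 211.78114]
 [311.82642 225.59247]
 [301.38867 281.26038]]
[0.39836365 0.2712418  0.002     ]
[0.58196402 0.25855126 0.002     ]
[0.56093556 0.01343531 0.002     ]
[0.38007176 0.03567539 0.002     ]
```

View pics/c1.png

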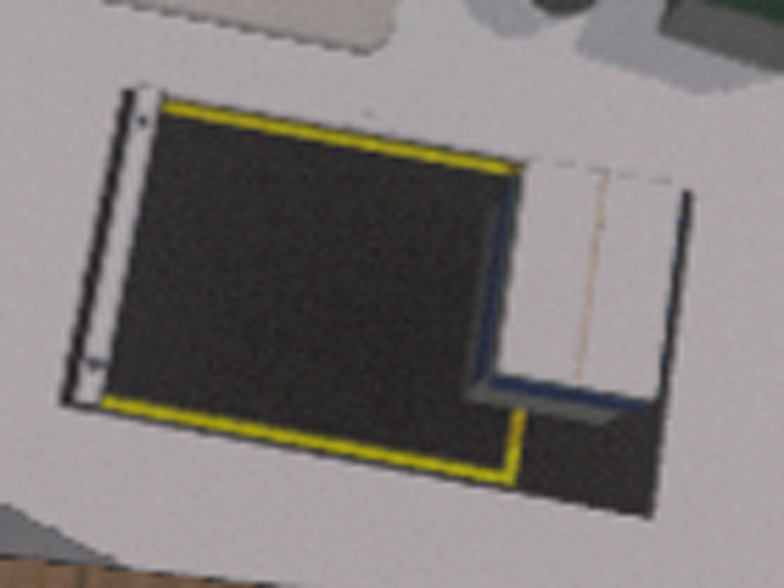

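View pics/c2.png

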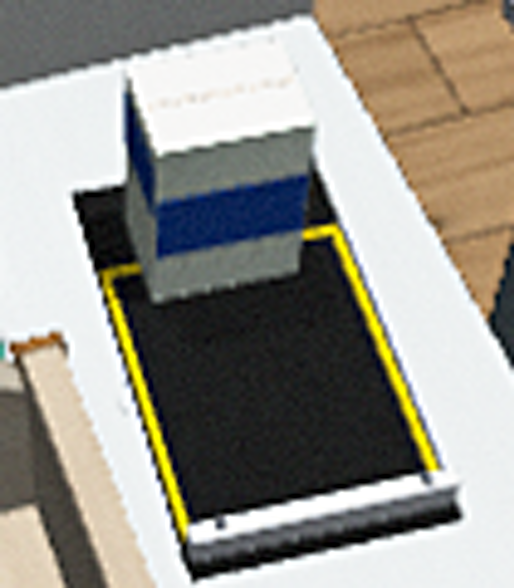

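The crops show the mat corners in c1 at (127,90), (62,403), (652,516) and (690,190). The carton top is at (525,160), (687,182), (657,400), (495,378). Its foot +x edge in c2 runs from (155,302) to (298,272).

```bash
cat >> h.py <<'E'
def c1(x,y,z): return onz('top',(x+.5)/5.6-.5+210,(y+.5)/5.6-.5+195,z)
def c2(x,y,z): return onz('scene',(x+.5)/4.9-.5+230,(y+.5)/4.9-.5+115,z)
E
python3 - <<'E'
from h import *
np.set_printoptions(precision=4,suppress=True)
M=np.array([c1(*p,.002) for p in[(127,90),(62,403),(652,516),(690,190)]])[:,:2]
M2=np.array([c2(*p,.002) for p in[(195,578),(462,515),(76,192)]])[:,:2]
T=np.array([c1(*p,.162) for p in[(525,160),(687,182),(657,400),(495,378)]])[:,:2]
T2=np.array([c2(*p,.162) for p in[(155,154),(315,128),(285,45),(128,66)]])[:,:2]
F2=np.array([c2(*p,.002) for p in[(155,302),(298,272)]])[:,:2]
F1=c1(468,398,.002)
for n in 'M M2 T T2 F2 F1'.split(): print(n,eval(n).round(4).tolist())
c=M.mean(0); ux=(M[0]+M[1]-M[2]-M[3]);L=np.linalg.norm(ux)/2;ux/=np.linalg.norm(ux)
uy=np.array([-ux[1],ux[0]])
print('mat c',c,'yaw',np.degrees(np.arctan2(ux[1],ux[0])),L,np.linalg.norm(M[0]-M[1]),np.linalg.norm(M[2]-M[3]))
for n,Q in(('T',T),('T2',T2),('F2',F2),('M2',M2)):
  print(n,'in mat',np.c_[(Q-c)@ux,(Q-c)@uy].tolist())
E
```

```text
M [[0.5837, 0.2784], [0.3988, 0.2939], [0.3716, -0.042], [0.5584, -0.0551]]
M2 [[0.5842, 0.2831], [0.4008, 0.2957], [0.5563, -0.0526]]
T [[0.5321, 0.0612], [0.5293, -0.0212], [0.4188, -0.0113], [0.421, 0.0688]]
T2 [[0.5378, 0.0654], [0.4317, 0.0773], [0.4222, 0.0007], [0.5289, -0.0144]]
F2 [[0.5346, 0.0638], [0.4275, 0.0712]]
F1 [0.4255, 0.0648, 0.002]
mat c [0.4781 0.1188] yaw 85.511396383973 0.33573637058423483 0.18553479414291868 0.18726150195492958
T in mat [[-0.05324925139536796, -0.05829964201709234], [-0.13554338386389428, -0.06199924187285849], [-0.13432292814162264, 0.04900504643297695], [-0.05431708665948298, 0.053010467007347795]]
T2 in mat [[-0.04858504471263118, -0.06362391065097994], [-0.045044359923695085, 0.04305594482502925], [-0.1221249288072181, 0.04654329706883738], [-0.12883587089713447, -0.060988071832711016]]
F2 in mat [[-0.05040735245984648, -0.06060396804877595], [-0.051402749957629765, 0.046760609929695496]]
M2 in mat [[0.1720996439479267, -0.09283972752914689], [0.17032125526708924, 0.0909703995706422], [-0.1647234840876204, -0.09137518034276024]]
```

```bash
python3 -m crank '[[0.5,0.1,-0.25,0.1,-0.015],[0.5,0.2,-0.5,0.2,-0.03],[0.5,0.3,-0.75,0.2,-0.045],[0.5,0.4,-1,0.2,-0.06],[0.5,0.4,-1,0.2,-0.06]]'
python3 -m crank '[[0.5,0.1,-0.25,0,-0.015],[0.5,0.2,-0.5,0,-0.03],[0.5,0.3,-0.75,0,-0.045],[0.5,0.4,-1,0,-0.06],[0.5,0.4,-1,0,-0.06]]'
python3 -m crank '[[0.5,0.05,-0.25,0,-0.015],[0.5,0.1,-0.5,0,-0.03],[0.5,0.15,-0.75,0,-0.05],[0.5,0.17,-1,0,-0.07],[0.5,0.17,-1,0,-0.07]]'
python3 - <<'E'
from h import *
for p in [(340,195),(372,160),(353,178)]: print(onz('top',*p,.16))
E
```

```text
time: 0.72
position: [0.3585, 0.3841, 0.2628]
tool_rot: [1.257, 2.878, -0.001]
ft_force: [0.3, 0.1, -0.0]
grip_width: 0.544
grip_force: 0.0
time: 1.35
position: [0.4372, 0.1849, 0.2626]
tool_rot: [1.772, 2.593, -0.0]
ft_force: [-0.7, 0.6, -0.7]
grip_width: 0.5
grip_force: 0.0
time: 1.98
position: [0.4698, -0.0142, 0.2627]
tool_rot: [2.293, 2.146, -0.0]
ft_force: [-0.3, 0.5, -0.0]
grip_width: 0.499
grip_force: 0.0
[ 0.62693352 -0.03960466  0.16      ]
[ 0.74524079 -0.12964214  0.16      ]
[ 0.68293841 -0.07542913  0.16      ]
```

```bash
python3 -m crank '[[0.5,0,-0.21,0,-0.002],[0.5,0,-0.21,-0.3,-0.002],[0.5,0,-0.21,-0.61,-0.002],[0.5,0,-0.21,-0.61,-0.002]]'
python3 - <<'E'
from h import *
t=snap('top','t1.png');cv2.imwrite('pics/c3.png',cv2.resize(t[195:300,210:350,::-1],None,fx=5.6,fy=5.6,interpolation=cv2.INTER_CUBIC)[:590])
E
```

```text
time: 2.48
position: [0.4658, -0.0511, 0.1365]
tool_rot: [-2.293, -2.138, 0.012]
ft_force: [-0.1, -0.5, 0.1]
grip_width: 0.501
grip_force: 0.0
```

View pics/c3.png

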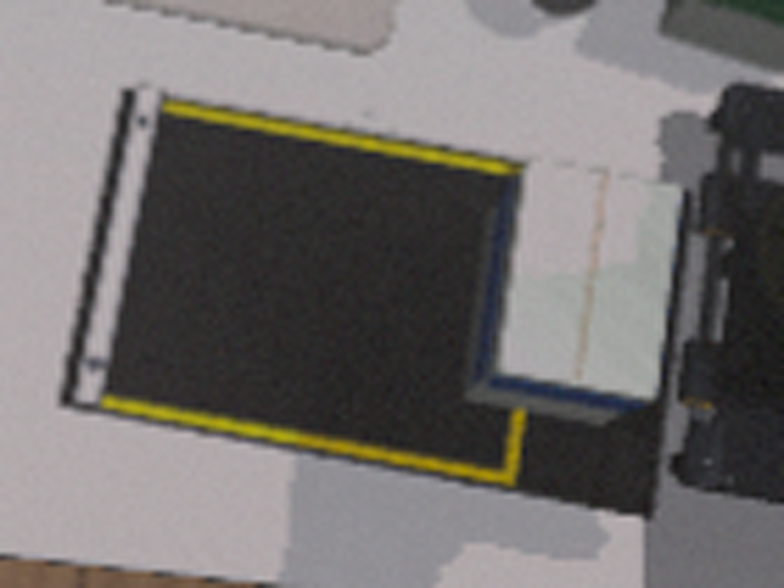

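The fingers are aligned behind the carton, clear of it by ~25 mm. Pushing now.

```bash
python3 -m crank '[[0.5,0.003,0.04,0,0],[0.5,0.006,0.08,0,0],[0.5,0.009,0.12,0,0],[0.5,0.012,0.16,0,0],[0.5,0.015,0.2,0,0]]'
python3 -m crank '[[0.5,0.002,0.03,0,0],[0.5,0.004,0.06,0,0],[0.5,0.007,0.09,0,0],[0.5,0.01,0.12,0,0]]'
python3 - <<'E'
from h import *
s=snap('scene','s2.png');cv2.imwrite('pics/c4.png',cv2.resize(s[115:235,230:335,::-1],None,fx=4.9,fy=4.9,interpolation=cv2.INTER_CUBIC))
E
```

```text
time: 3.15
position: [0.4729, -0.0131, 0.141]
tool_rot: [2.301, 2.138, 0.0]
ft_force: [0.4, -2.2, 1.2]
grip_width: 0.499
grip_force: 0.7
time: 3.65
position: [0.4745, 0.0112, 0.1405]
tool_rot: [-2.301, -2.138, 0.0]
ft_force: [-0.0, 0.1, 1.6]
grip_width: 0.5
grip_force: 0.4
```

View pics/c4.png

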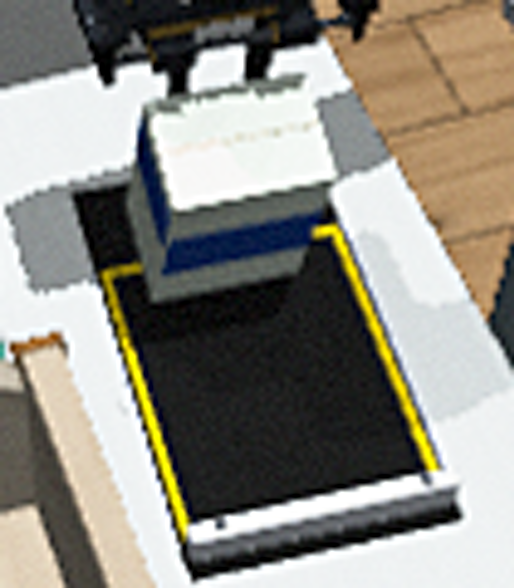

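The carton is tipping, with the foot edge still at (153,300)–(300,270), so no slip. I'll continue.

```bash
python3 -m crank '[[0.5,0.003,0.04,0,0],[0.5,0.006,0.08,0,0],[0.5,0.009,0.12,0,0],[0.5,0.012,0.16,0,0],[0.5,0.015,0.2,0,0]]'
python3 -m crank '[[0.5,0.002,0.03,0,0],[0.5,0.004,0.05,0,0],[0.5,0.004,0.05,0,0],[0.5,0.004,0.05,0,0],[0.5,0.004,0.05,0,0]]'
python3 - <<'E'
from h import *
s=snap('scene','s3.png');cv2.imwrite('pics/c5.png',cv2.resize(s[115:235,230:335,::-1],None,fx=4.9,fy=4.9,interpolation=cv2.INTER_CUBIC))
t=snap('top','t3.png')
E
```

```text
time: 4.32
position: [0.4776, 0.0514, 0.1405]
tool_rot: [-2.301, -2.139, 0.0]
ft_force: [-0.1, 0.6, -0.4]
grip_width: 0.502
grip_force: 0.0
time: 4.95
position: [0.4784, 0.0604, 0.1406]
tool_rot: [2.302, 2.138, 0.0]
ft_force: [-0.3, -0.1, 0.8]
grip_width: 0.498
grip_force: 0.0
```

View pics/c5.png

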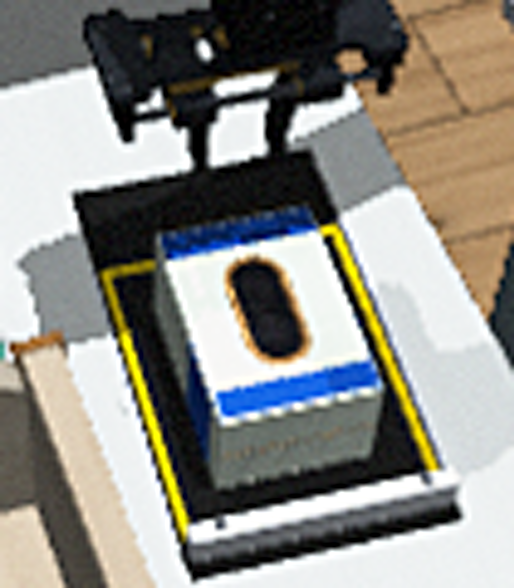

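The carton lies flat, opening up. The top-face corners are roughly (157,235), (312,208), (383,388), (210,425), and the head bottom edge is (220,490)–(378,458).

```bash
python3 - <<'E'
from h import *
c=np.array([.478,.121]);a=np.radians(85.6);ux=np.array([np.cos(a),np.sin(a)]);uy=np.array([-ux[1],ux[0]])
for z,ps in((.082,[(157,235),(312,208),(383,388),(210,425)]),(.002,[(220,490),(378,458)]),(.032,[(190,541),(458,480)])):
  for p in ps:
    q=c2(*p,z)[:2]-c; print(z,p,(q+c).round(4),(q@ux).round(4),(q@uy).round(4))
E
```

```text
0.082 (157, 235) [0.5358 0.0676] -0.0488 -0.0617
0.082 (312, 208) [0.4271 0.079 ] -0.0458 0.0475
0.082 (383, 388) [0.4408 0.2327] 0.1086 0.0457
0.082 (210, 425) [0.5553 0.2238] 0.1084 -0.0692
0.002 (220, 490) [0.5456 0.226 ] 0.1099 -0.0594
0.002 (378, 458) [0.4358 0.2367] 0.1121 0.0509
0.032 (190, 541) [0.5846 0.2721] 0.1589 -0.0947
0.032 (458, 480) [0.404  0.2855] 0.1583 0.0864
```

```bash
python3 -m crank '[[0.8,-0.015,-0.2,0,0],[0.8,-0.015,-0.2,-0.25,0],[0.8,-0.015,-0.2,-0.52,0],[0.8,-0.015,-0.2,-0.52,0]]'
python3 -m crank '[[0.8,0.004,0.05,0,0],[0.8,0.008,0.1,0,0],[0.8,0.012,0.15,0,0],[0.8,0.016,0.2,0,0],[0.8,0.018,0.23,0,0]]'
```

```text
time: 5.55
position: [0.4716, 0.0198, 0.0335]
tool_rot: [-2.299, -2.135, 0.013]
ft_force: [-0.2, 0.3, 0.6]
grip_width: 0.781
grip_force: 0.0
time: 6.18
position: [0.4794, 0.067, 0.0371]
tool_rot: [2.3, 2.138, 0.001]
ft_force: [0.8, -2.0, 0.4]
grip_width: 0.795
grip_force: 1.3
```

Contact; push ~22 mm, then small steps watching the force.

```bash
python3 -m crank '[[0.8,0.002,0.025,0,0],[0.8,0.004,0.05,0,0],[0.8,0.006,0.075,0,0],[0.8,0.008,0.1,0,0]]'
python3 -m crank '[[0.8,0.001,0.01,0,0],[0.8,0.002,0.02,0,0]]'
python3 -m crank '[[0.8,0.001,0.01,0,0],[0.8,0.001,0.015,0,0]]'
```

```text
time: 6.68
position: [0.4806, 0.0868, 0.0365]
tool_rot: [2.302, 2.138, -0.0]
ft_force: [-0.7, -2.5, 1.2]
grip_width: 0.798
grip_force: 1.3
time: 6.92
position: [0.4809, 0.0907, 0.0365]
tool_rot: [2.301, 2.138, -0.001]
ft_force: [1.0, -3.3, 0.6]
grip_width: 0.8
grip_force: 1.3
time: 7.18
position: [0.4811, 0.0934, 0.0365]
tool_rot: [2.301, 2.138, -0.001]
ft_force: [-0.8, -4.2, 1.7]
grip_width: 0.8
grip_force: 2.2
```

```bash
python3 -m crank '[[0.8,0.001,0.01,0,0],[0.8,0.001,0.01,0,0]]'
python3 -m crank '[[0.8,0.001,0.01,0,0],[0.8,0.001,0.01,0,0]]'
```

```text
time: 7.42
position: [0.481, 0.0935, 0.0365]
tool_rot: [2.302, 2.136, -0.004]
ft_force: [-1.1, -7.5, 4.3]
grip_width: 0.799
grip_force: 3.8
time: 7.68
position: [0.4808, 0.0935, 0.0365]
tool_rot: [2.302, 2.135, -0.008]
ft_force: [-3.1, -12.6, 7.1]
grip_width: 0.802
grip_force: 6.0
```

The position has stalled and the force is rising, so the carton is against the rail. Retreat and check.

```bash
python3 -m crank '[[0.8,-0.004,-0.05,0,0],[0.8,-0.012,-0.2,0,0],[0.8,-0.02,-0.4,0,0],[0.8,-0.02,-0.4,0.4,0],[0.8,-0.02,-0.4,0.4,0]]'
python3 - <<'E'
from h import *
s=snap('scene','s4.png');t=snap('top','t4.png')
a=cv2.resize(s[125:230,240:335,::-1],None,fx=4.2,fy=5.6,interpolation=cv2.INTER_CUBIC)
a=cv2.resize(s[125:230,240:335,::-1],None,fx=4,fy=4,interpolation=cv2.INTER_CUBIC)
b=cv2.resize(t[200:300,215:315,::-1],None,fx=4,fy=4,interpolation=cv2.INTER_CUBIC)
cv2.imwrite('pics/c6.png',np.hstack([a[:400],b]))
E
```

```text
time: 8.3
position: [0.4798, 0.0182, 0.1199]
tool_rot: [2.301, 2.136, 0.01]
ft_force: [0.3, 0.6, -0.5]
grip_width: 0.8
grip_force: 0.0
```

View pics/c6.png

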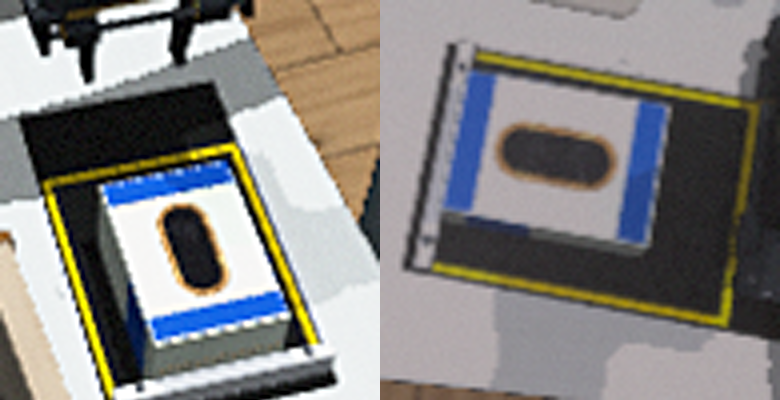

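The carton sits flush at the rail. In the top panel the head edge runs (470,72)–(443,212) and the rail (475,45)–(433,268), nearly parallel. Numeric check next.

```bash
python3 - <<'E'
from h import *
c=np.array([.478,.121]);a=np.radians(85.6);ux=np.array([np.cos(a),np.sin(a)]);uy=np.array([-ux[1],ux[0]])
t=cv2.cvtColor(cv2.imread('pics/t4.png'),cv2.COLOR_BGR2HSV);s=cv2.cvtColor(cv2.imread('pics/s4.png'),cv2.COLOR_BGR2HSV)
m=lambda p:((p[:2]-c)@ux.T,(p[:2]-c)@uy)
for p in[(470,72),(443,212),(648,247),(670,103)]:
  print('top',np.round(m(onz('top',(p[0]-380+.5)/4-.5+215,(p[1]+.5)/4-.5+200,.082)),4))
for p in[(147,340),(290,312),(230,160),(100,187)]:
  print('scene',np.round(m(onz('scene',(p[0]+.5)/4-.5+240,(p[1]+.5)/4-.5+125,.082)),4))
for p in[(475,45),(433,268)]:
  print('rail',np.round(m(onz('top',(p[0]-380+.5)/4-.5+215,(p[1]+.5)/4-.5+200,.032)),4))
E
```

```text
top [ 0.139  -0.0567]
top [0.1388 0.0522]
top [-0.0167  0.0502]
top [-0.0162 -0.0605]
scene [ 0.1404 -0.066 ]
scene [0.1433 0.0479]
scene [-0.0114  0.0499]
scene [-0.0106 -0.0619]
rail [ 0.1429 -0.0896]
rail [0.1416 0.0905]
```

```bash
python3 -c "from bench import *;print(close_job())"
```

```text
the job is handed in; nothing more can be done
None
```

I tipped the blue carton flat with its opening up and pushed it squarely against the rail inside the frame. The arm is clear of everything, and the job is handed in at about 8.4 s; `close_job()` gave no verdict. In the last pictures the carton's end is within about 3 mm of the rail.

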